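Open the dust cover, work the key into the lockbox and hold it turned

TASK

Slide the dust cover on top of the steel lockbox fully open to its stop, take the key with the rectangular head out of the wooden key stand and push it fully home in the keyhole, wiggling it gently a little both ways if it sticks halfway. Then turn it clockwise (seen from above) a quarter turn to its stop and keep holding it there against the lock's return spring: the program finishes with the key still gripped and turned. Leave the round-headed key in the stand.

Things in the scene. Friction and masses are not known exactly. Their poses are not given: they have to be found in the camera images.
- lockbox: Fixed steel box, 156 x 226 x 84 mm high; place and yaw vary. Origin: centre of its underside; +x to its back (hinges), +y to its left, z up. The lock is in its top at x = -25, y = -40 mm, under a dust cover that runs between two rails along y; the rails stand 7.5 mm above the top, 24 to 29 mm either side of the lock's centre, from y = -67 to +69 mm.
- keyhole (a point): Centre of the slot's mouth in the round brass plug, 85 mm above the table. Turns with the plug; z up. Slot 17.6 mm along y, 6.6 mm along x, 1.5 mm chamfer, parallel to the box's axes at rest, over 45 mm deep. 17 mm down, a hidden stiff gate disc (slot 18 x 7 mm, 0.06 N m to turn) sits up to 0.5 rad off, either way.
- keyhole_axis (a point): A fixed point at the lock's centre on the box's top, 84 mm above the table; axes as the lockbox. When the gate is over about 0.1 rad off the blade, the key stops about 17 mm short of home: turn key and plug by small angles each way under light pressure (2 to 5 N), or lift 1 mm, turn, press again, till it drops; pressing hard while turning drags the gate along.
- plug (a joint): Turn of the lock plug, rad: 0 at rest, grows clockwise seen from above, stop at 1.57 (quarter turn) and at -0.65 the other way. A spring of 0.055 N m/rad draws it back to 0; with plug and gate friction, turning it to the stop takes about 0.16 N m. The key has about 0.1 rad of play in the slot, so turn the hand about 0.1 rad further.
- cover (a joint): Slide of the dust cover, m: 0 closed, centred over the lock; grows towards the box's +y; stop at 0.06 (fully open), where it stays. Starts at 0 to 0.012. Friction about 3 N plus 1 N at 50 mm/s. Counts as open from 0.054.
- cover_grip (a point): Grip point in the upright black fin on the dust cover, near its top, 115 mm above the table; axes as the lockbox. Fin 10 mm thick (y), 26 mm wide (x); its top is 9 mm above this point, the cover plate (46 x 46 mm) has its top 25 mm below it; do not press the fingertips on the plate as they open, they would drag the cover back.
- box_key: Loose 60 g steel key, rectangular head with a hole near its top, upright in either slot of the stand. Origin: centre of its shoulder's underside; z up. Blade below: 5 (x) x 16 (y) x 34 mm long, last 6 mm 3.4 x 13. Shoulder 12 x 22 x 6. Head 10 (x) x 34 (y), z 6 to 54, solid to z 38. Pinch across x at z 32 with 40 N. Fits either way round. Home: shoulder on the plug, origin at the keyhole.
- round_key: The other key: same blade and origin, but a round head 38 mm across, 10 mm thick, top 44 mm above its origin. It stays in the stand.
- key_stand: Fixed wooden block 60 x 150 x 42 mm; place and yaw vary. Origin: centre of its underside, z up. Two slots, long along its y, 38 mm deep, at y = -37.5 and +37.5 mm; the keys' shoulders rest on its top, their axes parallel to its own.

How it is judged:
By the outcome, as a careful person would: the job done as asked, in the order asked, and still so for the second after the job is handed in, while the arm keeps its last pose, push and grip.
It also fails if it takes over 72 s, if anything falls off the work surface, if the arm or the gripper's body presses on something with over 40 N, if the wrist force passes 120 N, or if a joint passes its speed limit or range.

ROBOT

A 6-joint arm with a two-finger parallel gripper is mounted at the origin on the work surface; the furniture and walls round the work are solid. World frame = base frame: x ahead of the robot, y to its left, z up, the work surface at z = 0. Lengths are in m, angles in degrees, forces in N, time in s.
With the tool pointing down it reaches from about 0.3 to 0.75 m from the base axis. Payload 8.5 kg.
Tool frame: the origin (TCP) lies midway between the tips of the shut fingers; the grasp point (between the pads) lies 19 mm behind it (env.pinch_z is the z of the grasp point in the tool frame, in m); z points along the fingers, y is the line along which they close (so a half turn about z gives the same grasp; the last joint's range is limited). The gripper opens to 85 mm and grips with 20 to 120 N. Pads are 22 mm wide; open, the fingers measure 114 mm over their backs; the gripper's body (76 mm by 85 mm) begins 54 mm behind the grasp point. The pads swing forward as they close: fully open they stand 13 mm farther back than shut.
Start: joints at [64.039, 21.807, 74.336, -0, 83.858, -12.336], TCP at [0.13, 0.535, 0.199] pointing down, gripper open.
Joint ranges: [-178.18, 178.18], [-50.72, 133.34], [12.68, 142.11], [-81.47, 261.47], [9.98, 163.14], [-165.26, 165.26]. Speed limits (degrees/s): [136.94, 136.94, 180, 180, 180, 180].

INTERFACE

Orientations are given as a 3x3 rotation matrix whose columns are the frame's x, y, z axes.
In Python, from rig import env gives the robot as it stands.
- The arm moves only by the tool arm_command, never from a script. Its argument "deltas" is a list of rows, each an object of numbers: "rx", "ry", "rz": the turn, a rotation vector about the tool's x, y, z in rad; "dx", "dy", "dz": the shift along the tool's x, y, z in m; "fingers": the finger opening in m, from 0 to 0.0854. In form: [{"rx": .., "ry": .., "rz": .., "dx": .., "dy": .., "dz": .., "fingers": ..}, ...]. A call has 1 to 12 rows; each row shifts and turns the commanded pose from where the row before left it, along the tool's axes as they then stand; what a row does not reach is not made up. A row lasts 1/10 s, in which the tool goes at most 50 mm and 8.59 degrees, less where a joint would pass 70% of its speed; a pose out of reach is approached as far as the arm can. A call is refused whole if a number of a shift passes 0.05 or a number of a turn 0.15, either way. A call with a gripper value outside its range is refused whole. The fingers move at their own pace and stop on an object; "squeeze" is the grip in N (left out, the last holds). Time passes only in rows, so rows that do not move let the fingers close. It gives the time, the measured TCP pose, the force, the opening and the grip force at its end, in the units of the state.
- env.observe(): the state, without advancing time (a new reading comes with each control period).
- env.get_image(name): name is "scene" or "side" or "wrist"; returns a dict with "color" (384x512x3 uint8, blue, green, red), "camera_matrix" (3x3 intrinsics, pixels), "k1" (the pictures are not rectified: a ray, as slopes to the right and down, at radius r is drawn at 1 + k1 r^2 times it, then the intrinsics apply), "eye" and "orientation" of the camera in the world. Camera axes: x right, y up, looking along -z (the intrinsics and any distortion apply to the point x, -y, -z); pixel columns grow to the right and rows downward; lengths in m; the calibration is good to about 2 mm. A picture is of the moment at which its call begins. There is no depth.
- env.close_job(): hands the job in; it is judged then, once.
Trained networks look in a picture, given as the dict that the camera call returned (one of the last four; its "shot" number tells which), for a name from the list of things; names that differ only in an ending like _2 or _b are one class to them, and where a whole thing is asked for, a point or a joint stands for the part that bears it (a point fixed in the world has none). Each returns a list of dicts, best first, with "p" (0 to 1); they miss things now and then, are a little off and sometimes report something else, mostly with a low value. They report only what shows in the picture. A call takes as long as a camera call.
- env.look_for(query, picture): "box" ([left, top, right, bottom] in pixels, round what is visible of it).
- env.tip_of(query, picture): "location" ([column, row] in pixels: a listed point, or the origin of a listed thing).
The state is a dict: "time_s": time; "q": joint angles; "qvel": joint speeds; "joint_efforts": joint torques, N m; "position": TCP position; "tool_rot": TCP orientation; "ft_force": force on the tool from outside, world axes, zero at the start; "wrist_torque": the same for the moment, N m; "grip_width": finger opening in m; "gripper_force": force on a finger pad.
Only numpy, scipy, OpenCV 4.12 (cv2) and the standard library are available. Lean on these libraries where they do the work, as an engineer would, in place of code of your own. Each camera call takes 0.05 s, during which the arm holds its last target. There are 200 camera calls.

## Working session

There is one attempt and no reset: what is moved stays moved. The work goes in short steps, Python scripts to look and compute and a tool call to move; the robot and the scene stay as the last step left them, time stands still between calls to the robot, and variables do not carry over. Pictures are saved under pics/ and viewed, at most 10 in all, crops included, and the job is handed in when it is done.

Besides the shell and the picture viewer there is one more tool, called in YAML: its name, and indented under it one key for each argument. arm_command: Moves the arm, as the interface text tells. Its arguments: {"type":"object","properties":{"deltas":{"type":"array"},"squeeze":{"type":"number"}},"required":["deltas"]}

```bash
mkdir -p pics; ls
cat > h.py <<'E'
import numpy as np, cv2
from rig import env
def ray(im,px):
    K=np.array(im["camera_matrix"]);k1=im["k1"]
    d=np.array([(px[0]-K[0,2])/K[0,0],(px[1]-K[1,2])/K[1,1]]);u=d.copy()
    for _ in range(30):u=d/(1+k1*(u@u))
    v=np.array(im["orientation"])@np.array([u[0],-u[1],-1.]);return np.array(im["eye"]),v/np.linalg.norm(v)
def atz(im,px,z):
    e,v=ray(im,px);return e+v*(z-e[2])/v[2]
def proj(im,P):
    K=np.array(im["camera_matrix"]);c=np.array(im["orientation"]).T@(np.array(P)-np.array(im["eye"]))
    u=np.array([c[0],-c[1]])/-c[2];u=u*(1+im["k1"]*(u@u));return np.array([K[0,0]*u[0]+K[0,2],K[1,1]*u[1]+K[1,2]])
def tri(obs):
    A=np.zeros((3,3));b=np.zeros(3)
    for im,px in obs:
        e,v=ray(im,px);M=np.eye(3)-np.outer(v,v);A+=M;b+=M@e
    return np.linalg.solve(A,b)
E
python3 - <<'E'
from h import *
np.set_printoptions(precision=4,suppress=True)
Z={"cover_grip":.115,"box_key":.042,"round_key":.042,"key_stand":0,"lockbox":0,"keyhole_axis":.084}
ims={c:env.get_image(c) for c in("scene","side","wrist")}
for c,im in ims.items():
    cv2.imwrite(f"pics/{c}0.png",im["color"]);print(c,np.array(im["eye"]))
    for n,z in Z.items():
        print(n,[(round(r["p"],2),np.round(r["location"],1),atz(im,r["location"],z)) for r in env.tip_of(n,im)[:2]],[(round(r["p"],2),np.round(r["box"])) for r in env.look_for(n,im)[:1]])
s=env.observe();print(s["time_s"],s["tool_rot"],env.pinch_z)
a=np.hstack([ims["scene"]["color"],ims["side"]["color"]]);cv2.imwrite("pics/a0.png",cv2.resize(a,(800,300),interpolation=cv2.INTER_AREA))
E
```

```text
pics
scene [-0.0251 -0.4673  0.7242]
cover_grip [(0.59, array([203. , 150.4]), array([0.4681, 0.1397, 0.115 ]))] []
box_key [(0.62, array([308.4, 257.4]), array([ 0.4346, -0.2097,  0.042 ]))] [(0.57, array([304., 237., 318., 266.]))]
round_key [(0.61, array([336.1, 276.4]), array([ 0.4343, -0.2795,  0.042 ]))] [(0.58, array([330., 262., 347., 284.]))]
key_stand [(0.68, array([322. , 280.8]), array([ 0.4333, -0.2521,  0.    ])), (0.22, array([308.6, 258. ]), array([ 0.4619, -0.1952,  0.    ]))] [(0.74, array([286., 244., 358., 306.]))]
lockbox [(0.83, array([209.8, 170.8]), array([0.5139, 0.1754, 0.    ]))] [(0.89, array([157., 120., 259., 211.]))]
keyhole_axis [(0.97, array([203.9, 162.7]), array([0.4621, 0.1332, 0.084 ]))] [(0.68, array([157., 122., 255., 207.]))]
side [ 0.484  -0.7951  0.6697]
cover_grip [(0.6, array([248.7, 137.9]), array([0.4724, 0.1314, 0.115 ]))] [(0.77, array([243., 132., 258., 151.]))]
box_key [(0.67, array([225.8, 255.8]), array([ 0.4305, -0.217 ,  0.042 ]))] [(0.43, array([223., 230., 231., 260.]))]
round_key [(0.65, array([249.1, 148.4]), array([0.4728, 0.1954, 0.042 ])), (0.47, array([224.3, 284.5]), array([ 0.432 , -0.2906,  0.042 ]))] []
key_stand [(0.79, array([226. , 284.9]), array([ 0.4321, -0.2578,  0.    ]))] [(0.79, array([208., 243., 241., 314.]))]
lockbox [(0.77, array([257.1, 167.4]), array([0.4963, 0.1613, 0.    ])), (0.69, array([225.6, 283.4]), array([ 0.431, -0.254,  0.   ]))] [(0.87, array([222., 120., 292., 191.]))]
keyhole_axis [(0.66, array([247.1, 150.3]), array([0.4684, 0.1197, 0.084 ]))] [(0.9, array([223., 122., 294., 193.]))]
wrist [0.0616 0.5502 0.3738]
cover_grip [] []
box_key [] []
round_key [] []
key_stand [] []
lockbox [] []
keyhole_axis [] []
1.95 [[-0.9719  0.2356  0.0001]
 [ 0.2356  0.9719  0.    ]
 [-0.0001  0.     -1.    ]] -0.0187
```

View pics/a0.png

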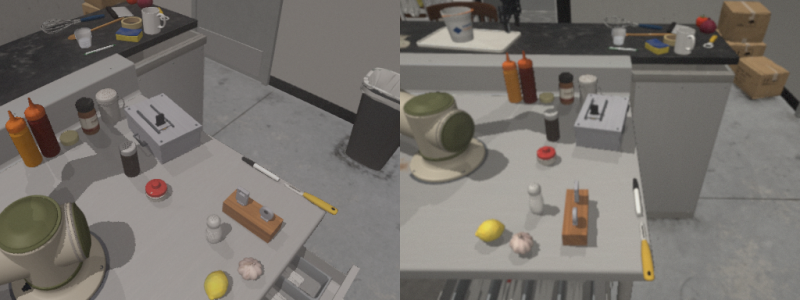

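arm_command:
  deltas:
    - {"dz":-0.045}
    - {"dz":-0.045}
    - {"dx":-0.04,"dy":-0.025}
    - {"dx":-0.04,"dy":-0.025}
    - {"dx":-0.04,"dy":-0.025}
    - {"dx":-0.04,"dy":-0.025}
    - {"dx":-0.04,"dy":-0.025}
    - {"dx":-0.04,"dy":-0.025}
    - {"dx":-0.04,"dy":-0.025}
    - {"dx":-0.04,"dy":-0.025}
    - {"dx":-0.04,"dy":-0.025}
    - {"dx":-0.04,"dy":-0.025}

```text
invalid input
```

arm_command:
  deltas:
    - {"dx":-0.04,"dy":-0.025}
    - {"dx":-0.03,"dy":-0.017}
    - {"rz":-0.12}
    - {"rz":-0.12}
    - {}

```text
invalid input
```

```bash
cat > look.py <<'E'
from h import *
import sys
np.set_printoptions(precision=4,suppress=True)
def look(cams,Z,tag):
    for c in cams:
        im=env.get_image(c);cv2.imwrite(f"pics/{c}{tag}.png",im["color"]);print(c,np.array(im["eye"]))
        for n,z in Z.items():
            print(n,[(round(r["p"],2),np.round(r["location"],1),atz(im,r["location"],z)) for r in env.tip_of(n,im)[:2]])
    s=env.observe();print(s["time_s"],np.array(s["position"]),np.array(s["tool_rot"]).tolist(),s["ft_force"],s["grip_width"])
    return im
E
python3 - <<'E'
from look import *
im=look(["wrist"],{"cover_grip":.115,"keyhole_axis":.084,"keyhole":.085,"lockbox":0},1)
import pickle;pickle.dump(im,open("w1.pkl","wb"))
E
```

```text
wrist [0.0616 0.5503 0.3743]
cover_grip []
keyhole_axis []
keyhole []
lockbox []
2.2 [0.1296 0.5345 0.1992] [[-0.9718447910323601, 0.23562194682267998, -1.785380276012687e-05], [0.2356219471130199, 0.9718447909876949, -1.639367168564471e-05], [1.348841637362058e-05, -2.0138852203281077e-05, -0.9999999997062444]] [ 0.5818 -0.1579 -0.4237] 0.08554286983981105
```

View pics/wrist1.png

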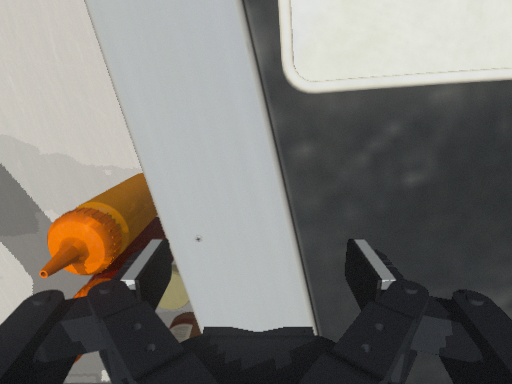

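The wrist view shows only the sauce bottle (tip about 45,272) and the counter ledge, with no lockbox. The move was refused, probably because each row needs every field.

arm_command:
  deltas:
    - {"rx":0,"ry":0,"rz":0,"dx":0,"dy":0,"dz":-0.045,"fingers":0.085}
    - {"rx":0,"ry":0,"rz":0,"dx":0,"dy":0,"dz":-0.045,"fingers":0.085}

```text
time_s: 2.4
position: [0.1293, 0.534, 0.2897]
tool_rot: [[-0.972, 0.236, -0.001], [0.236, 0.972, -0.003], [0.001, -0.003, -1.0]]
ft_force: [1.0, 0.3, 0.7]
grip_width: 0.0852
gripper_force: 0.0
```

arm_command:
  deltas:
    - {"rx":0,"ry":0,"rz":0,"dx":-0.04,"dy":-0.025,"dz":-0.005,"fingers":0.085}
    - {"rx":0,"ry":0,"rz":0,"dx":-0.04,"dy":-0.025,"dz":0,"fingers":0.085}
    - {"rx":0,"ry":0,"rz":0,"dx":-0.04,"dy":-0.025,"dz":0,"fingers":0.085}
    - {"rx":0,"ry":0,"rz":0,"dx":-0.04,"dy":-0.025,"dz":0,"fingers":0.085}
    - {"rx":0,"ry":0,"rz":0,"dx":-0.04,"dy":-0.025,"dz":0,"fingers":0.085}
    - {"rx":0,"ry":0,"rz":0,"dx":-0.04,"dy":-0.025,"dz":0,"fingers":0.085}
    - {"rx":0,"ry":0,"rz":0,"dx":-0.04,"dy":-0.025,"dz":0,"fingers":0.085}
    - {"rx":0,"ry":0,"rz":0,"dx":-0.04,"dy":-0.025,"dz":0,"fingers":0.085}
    - {"rx":0,"ry":0,"rz":0,"dx":-0.04,"dy":-0.025,"dz":0,"fingers":0.085}
    - {"rx":0,"ry":0,"rz":0,"dx":-0.04,"dy":-0.025,"dz":0,"fingers":0.085}
    - {"rx":0,"ry":0,"rz":0,"dx":-0.04,"dy":-0.025,"dz":0,"fingers":0.085}
    - {"rx":0,"ry":0,"rz":0,"dx":-0.03,"dy":-0.017,"dz":0,"fingers":0.085}

```text
time_s: 3.6
position: [0.519, 0.1376, 0.2941]
tool_rot: [[-0.971, 0.237, -0.0], [0.237, 0.971, -0.0], [0.0, -0.0, -1.0]]
ft_force: [-0.0, 0.1, -0.6]
grip_width: 0.085
gripper_force: 0.0
```

arm_command:
  deltas:
    - {"rx":0,"ry":0,"rz":-0.12,"dx":0,"dy":0,"dz":0,"fingers":0.085}
    - {"rx":0,"ry":0,"rz":-0.12,"dx":0,"dy":0,"dz":0,"fingers":0.085}
    - {"rx":0,"ry":0,"rz":0,"dx":0,"dy":0,"dz":0,"fingers":0.085}
    - {"rx":0,"ry":0,"rz":0,"dx":0,"dy":0,"dz":0,"fingers":0.085}

```text
time_s: 4.0
position: [0.5175, 0.1401, 0.2943]
tool_rot: [[-1.0, 0.001, 0.0], [0.001, 1.0, -0.0], [-0.0, -0.0, -1.0]]
ft_force: [-0.5, -0.6, 0.5]
grip_width: 0.0849
gripper_force: 0.0
```

Run:
```python
from look import *
im=look(["wrist"],{"cover_grip":.115,"keyhole_axis":.084,"keyhole":.085,"lockbox":0},2)
import pickle;pickle.dump(im,open("w2.pkl","wb"))
```

```text
wrist [0.4475 0.1393 0.4693]
cover_grip [(0.7, array([257. , 122.8]), array([0.4682, 0.1388, 0.115 ]))]
keyhole_axis [(0.69, array([249.6, 125.5]), array([0.4734, 0.1293, 0.084 ]))]
keyhole []
lockbox [(0.93, array([272.8, 141.4]), array([0.5036, 0.1634, 0.    ]))]
4.25 [0.5174 0.1402 0.2943] [[-0.999998911986087, -0.0014729651969148893, 8.000106599223695e-05], [-0.0014729653196201157, 0.9999989151849076, -1.474897213458788e-06], [-7.999880673360989e-05, -1.5927344044913959e-06, -0.9999999967988269]] [-0.3683 -0.0482  0.2407] 0.0850999691327212
```

View pics/wrist2.png

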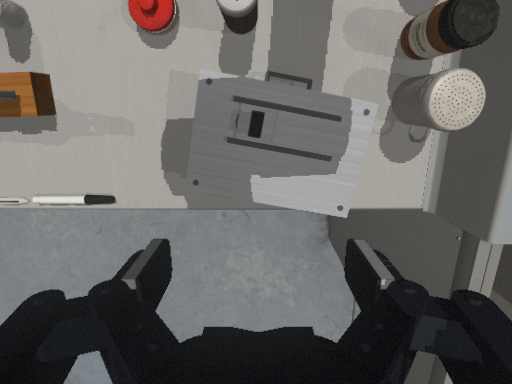

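The wrist image shows the lockbox with its corners near (200,71), (376,98) and (347,217). The dark rails run (234,97)-(340,120) and (228,139)-(330,159), and the fin is at (257,123). The cover is near closed, at the left (-y) end. I'll fit the box pose from the rails.

Run:
```python
from look import *
import pickle;im=pickle.load(open("w2.pkl","rb"))
g=cv2.cvtColor(im["color"],cv2.COLOR_BGR2GRAY)
sub=np.zeros_like(g);sub[90:165,220:350]=(g[90:165,220:350]<75)*255
n,l,st,c=cv2.connectedComponentsWithStats(sub)
for i in range(1,n):
    if st[i,4]<60: continue
    ys,xs=np.where(l==i);P=np.array([atz(im,(x,y),.0915)[:2] for x,y in zip(xs,ys)])
    m=P.mean(0);w,V=np.linalg.eigh(np.cov((P-m).T));t=(P-m)@V[:,1]
    print(st[i],m,np.degrees(np.arctan2(V[1,1],V[0,1])),t.max()-t.min())
```

```text
[233  96 108  26 583] [0.452  0.1754] 79.50491031817423 0.1349938405815842
[248 110  17  28 344] [0.4709 0.1371] 169.19222384723523 0.03242308454727702
[227 137 105  24 569] [0.5022 0.1666] 79.55357862020512 0.13555865560172065
```

arm_command:
  deltas:
    - {"rx":0,"ry":0,"rz":0.093,"dx":0,"dy":0,"dz":0,"fingers":0.085}
    - {"rx":0,"ry":0,"rz":0.09,"dx":0,"dy":0,"dz":0,"fingers":0.085}
    - {"rx":0,"ry":0,"rz":0,"dx":0.046,"dy":-0.0105,"dz":0,"fingers":0.06}
    - {"rx":0,"ry":0,"rz":0,"dx":0,"dy":0,"dz":0.045,"fingers":0.06}
    - {"rx":0,"ry":0,"rz":0,"dx":0,"dy":0,"dz":0.045,"fingers":0.06}
    - {"rx":0,"ry":0,"rz":0,"dx":0,"dy":0,"dz":0.02,"fingers":0.06}
    - {"rx":0,"ry":0,"rz":0,"dx":0,"dy":0,"dz":0,"fingers":0.06}
  squeeze: 25

```text
time_s: 4.95
position: [0.4689, 0.1379, 0.182]
tool_rot: [[-0.984, 0.18, -0.005], [0.18, 0.984, -0.0], [0.005, -0.001, -1.0]]
ft_force: [-0.7, 0.8, 1.5]
grip_width: 0.0599
gripper_force: 0.0
```

Run:
```python
from look import *
im=look(["wrist"],{"cover_grip":.115,"keyhole_axis":.084},3)
```

```text
wrist [0.4011 0.1499 0.3574]
cover_grip [(0.82, array([259. , 192.4]), array([0.4709, 0.1382, 0.115 ]))]
keyhole_axis [(0.95, array([252.1, 185.6]), array([0.472 , 0.1314, 0.084 ]))]
5.1 [0.4713 0.138  0.1857] [[-0.9836643819247491, 0.17999352909053354, 0.002590987868809177], [0.17999432392488812, 0.9836676459702829, 7.500736370172489e-05], [-0.0025351700975486655, 0.0005401451817993607, -0.9999966405722365]] [1.0802 0.1577 0.028 ] 0.06018210325799716
```

View pics/wrist3.png

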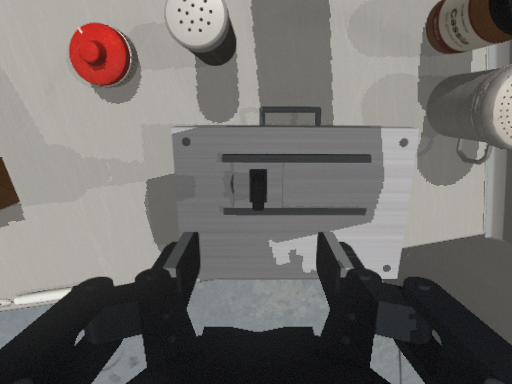

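The rails are now level in the image (rows 158 and 211), and the fin at (259,190) sits centred between the fingers, so I'll descend and grip.

arm_command:
  deltas:
    - {"rx":0,"ry":0,"rz":0,"dx":0,"dy":0,"dz":0.04,"fingers":0.06}
    - {"rx":0,"ry":0,"rz":0,"dx":0,"dy":0,"dz":0.033,"fingers":0.06}
    - {"rx":0,"ry":0,"rz":0,"dx":0,"dy":0,"dz":0.014,"fingers":0.04}
    - {"rx":0,"ry":0,"rz":0,"dx":0,"dy":0,"dz":0,"fingers":0}
    - {"rx":0,"ry":0,"rz":0,"dx":0,"dy":0,"dz":0,"fingers":0}
    - {"rx":0,"ry":0,"rz":0,"dx":0,"dy":0,"dz":0,"fingers":0}
    - {"rx":0,"ry":0,"rz":0,"dx":0,"dy":0,"dz":0,"fingers":0}
    - {"rx":0,"ry":0,"rz":0,"dx":0,"dy":0,"dz":0,"fingers":0}
  squeeze: 25

```text
time_s: 5.9
position: [0.4708, 0.138, 0.098]
tool_rot: [[-0.984, 0.18, 0.002], [0.18, 0.984, 0.0], [-0.001, 0.0, -1.0]]
ft_force: [-0.1, -0.4, -0.0]
grip_width: 0.0001
gripper_force: 0.0
```

Run:
```python
from look import *
im=look(["side"],{"cover_grip":.115,"keyhole_axis":.084},4); a=cv2.resize(im["color"][100:210,210:310],None,fx=4,fy=4,interpolation=cv2.INTER_CUBIC)
im=look(["scene"],{"cover_grip":.115},4); b=cv2.resize(im["color"][100:210,160:260],None,fx=4,fy=4,interpolation=cv2.INTER_CUBIC)
cv2.imwrite("pics/b4.png",np.hstack([a,b]))
```

```text
side [ 0.484  -0.7951  0.6697]
cover_grip [(0.74, array([249.2, 137.7]), array([0.4737, 0.1325, 0.115 ]))]
keyhole_axis [(0.82, array([246.6, 148.7]), array([0.4669, 0.1275, 0.084 ]))]
6.05 [0.4705 0.138  0.0975] [[-0.9837019756353079, 0.179806170214926, 0.00040531942101229313], [0.17980618122872385, 0.9837020570800817, -9.399939894539535e-06], [-0.0004004037154169597, 6.363219782494083e-05, -0.9999999178139006]] [ 0.2179  0.2365 -0.5135] 0.00023996785333142283
scene [-0.0251 -0.4673  0.7242]
cover_grip [(0.7, array([202.2, 149. ]), array([0.4705, 0.1451, 0.115 ]))]
6.15 [0.4704 0.138  0.0973] [[-0.9837003595989696, 0.17981541025129863, 0.00014408683145563706], [0.1798154133393418, 0.983700369548834, 8.665401454352982e-06], [-0.00014018009663246958, 3.443319168166053e-05, -0.9999999895819478]] [-0.8523 -0.3518  0.1291] 9.943751809488319e-05
```

View pics/b4.png

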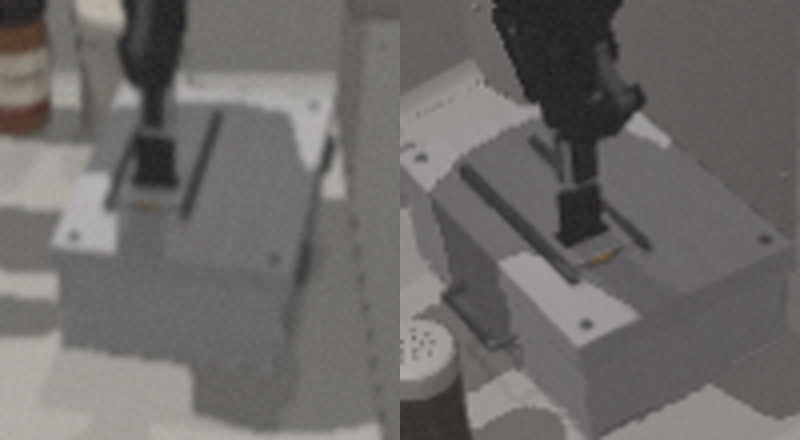

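The scene and side crops show the fin right at the fingers, yet the opening reads 0. I'll check with the wrist camera.

Run:
```python
from look import *
im=look(["wrist"],{"cover_grip":.115,"keyhole_axis":.084},5); s=env.observe();print(s["gripper_force"])
cv2.imwrite("pics/c5.png",cv2.resize(im["color"][120:384,130:390],None,fx=2.2,fy=2.2,interpolation=cv2.INTER_CUBIC))
```

```text
wrist [0.4016 0.1498 0.2724]
cover_grip [(0.61, array([257. , 230.9]), array([0.4704, 0.137 , 0.115 ]))]
keyhole_axis [(0.82, array([247.8, 212.9]), array([0.4698, 0.1308, 0.084 ]))]
6.3 [0.4704 0.138  0.0972] [[-0.9837097302863519, 0.17976419604713584, -1.8959946573118356e-05], [0.17976419623218598, 0.9837097303981749, -8.540838477937104e-06], [1.7115746969329904e-05, -1.1810025471888201e-05, -0.9999999997837872]] [ 0.5962 -0.0697  0.8353] 8.568545969839461e-06
0.0
```

View pics/c5.png

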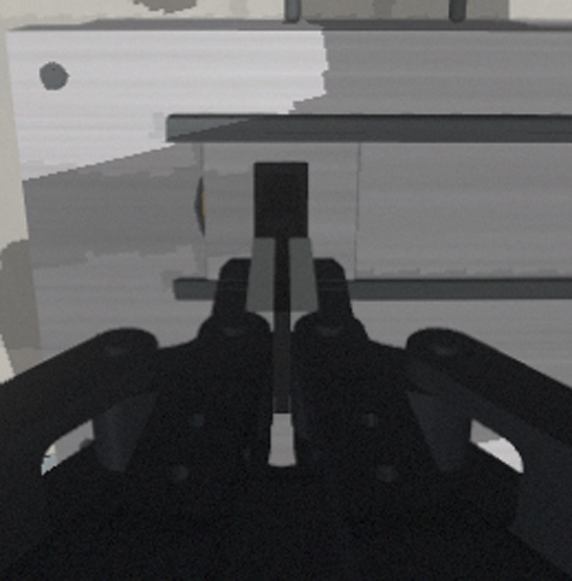

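Run:
```python
from look import *
im=look(["wrist"],{},6);s=env.observe()
T=np.array(s["position"]);R=np.array(s["tool_rot"])
print("tcp",proj(im,T),"grasp",proj(im,T+R@[0,0,-.0187]))
for a in(-11,11):print("pad edge",proj(im,T+R@[a/1000,0,0]))
x=np.array([.9837,-.1798,0]);y=np.array([.1798,.9837,0])
for z in(.09,.124):
  for a in(-.013,.013):
    for b in(-.005,.005):print(z,a,b,proj(im,np.array([.4704,.138,z])+a*x+b*y))
K=np.array(im["camera_matrix"]);print(K[0,0],im["k1"])
# fin rows: mm position of row 194 at z .09 and other corner guesses
for r in(194,):print(atz(im,(258,r),.09),atz(im,(258,r),.124))
```

```text
wrist [0.4016 0.1498 0.2723]
6.35 [0.4704 0.1379 0.0972] [[-0.9836908228667975, 0.1798676210273115, -6.255891743008712e-05], [0.1798676206391722, 0.9836908248559774, 1.1822425598592589e-05], [6.366510465606828e-05, 3.7728793745418615e-07, -0.9999999979733059]] [-0.1396  0.1578  0.1552] 8.756144544430575e-05
tcp [258.5234 219.3086] grasp [258.6431 231.4745]
pad edge [258.5042 235.2702]
pad edge [258.5431 202.796 ]
0.09 -0.013 -0.005 [250.806  196.2412]
0.09 -0.013 0.005 [266.3644 196.2402]
0.09 0.013 -0.005 [251.0534 233.4238]
0.09 0.013 0.005 [266.0309 233.4201]
0.124 -0.013 -0.005 [249.4496 215.222 ]
0.124 -0.013 0.005 [268.2134 215.219 ]
0.124 0.013 -0.005 [249.8132 258.816 ]
0.124 0.013 0.005 [267.7231 258.809 ]
297.0104697105483 -0.03941727239838209
[0.4561 0.1402 0.09  ] [0.4459 0.142  0.124 ]
```

The closed fingers sit right at the fin, but whether they hold it isn't clear. A small pull along the slide, reading the force, will settle it.

arm_command:
  deltas:
    - {"rx":0,"ry":0,"rz":0,"dx":0,"dy":0.004,"dz":0,"fingers":0}
    - {"rx":0,"ry":0,"rz":0,"dx":0,"dy":0.005,"dz":0,"fingers":0}
    - {"rx":0,"ry":0,"rz":0,"dx":0,"dy":0.005,"dz":0,"fingers":0}

```text
time_s: 6.65
position: [0.473, 0.1522, 0.0972]
tool_rot: [[-0.984, 0.18, 0.0], [0.18, 0.984, 0.0], [-0.0, 0.0, -1.0]]
ft_force: [-0.3, -0.5, 0.0]
grip_width: 0.0001
gripper_force: 0.0
```

Run:
```python
from look import *
im=look(["wrist"],{"cover_grip":.115,"keyhole_axis":.084,"keyhole":.085},7)
a=cv2.imread("pics/wrist3.png")[140:230,210:310];b=im["color"][150:260,200:320]
cv2.imwrite("pics/d7.png",np.hstack([cv2.resize(a,(400,400),interpolation=cv2.INTER_CUBIC),cv2.resize(b,(400,400),interpolation=cv2.INTER_CUBIC)]))
```

```text
wrist [0.4042 0.1641 0.2723]
cover_grip [(0.83, array([229.9, 227.7]), array([0.4682, 0.1364, 0.115 ]))]
keyhole_axis [(0.75, array([227.5, 215.7]), array([0.4719, 0.1311, 0.084 ]))]
keyhole []
6.85 [0.4729 0.1519 0.0972] [[-0.9837825349829241, 0.1793652980787095, -0.00011707991968436327], [0.1793653066049112, 0.9837825381254122, -6.682849674787896e-05], [0.00010319446731123013, -8.674478363117969e-05, -0.9999999909131222]] [-0.2498  0.362   0.1321] 0.00016508072115055755
```

View pics/d7.png

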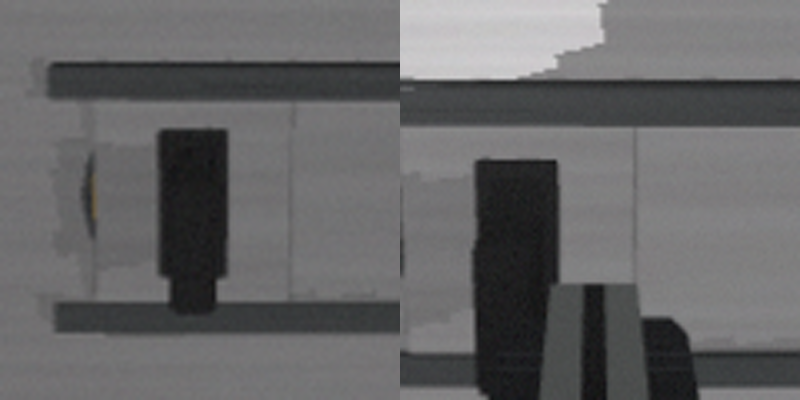

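The left crop shows the fin whole. In the right crop the closed fingers have moved 14 mm away, and the fin hasn't moved from y≈0.136. Nothing was gripped, and the fingertips appear higher than the TCP reading says. A gentle touch on the bare lid beyond the cover will check the height.

arm_command:
  deltas:
    - {"rx":0,"ry":0,"rz":0,"dx":0,"dy":0.03,"dz":-0.004,"fingers":0}
    - {"rx":0,"ry":0,"rz":0,"dx":0,"dy":0.03,"dz":0,"fingers":0}
    - {"rx":0,"ry":0,"rz":0,"dx":0,"dy":0,"dz":0.004,"fingers":0}
    - {"rx":0,"ry":0,"rz":0,"dx":0,"dy":0,"dz":0.004,"fingers":0}
    - {"rx":0,"ry":0,"rz":0,"dx":0,"dy":0,"dz":0.004,"fingers":0}
    - {"rx":0,"ry":0,"rz":0,"dx":0,"dy":0,"dz":0.004,"fingers":0}
    - {"rx":0,"ry":0,"rz":0,"dx":0,"dy":0,"dz":0.002,"fingers":0}
    - {"rx":0,"ry":0,"rz":0,"dx":0,"dy":0,"dz":0,"fingers":0}

```text
time_s: 7.65
position: [0.4836, 0.2103, 0.0829]
tool_rot: [[-0.984, 0.18, -0.001], [0.18, 0.984, -0.0], [0.001, -0.0, -1.0]]
ft_force: [-0.2, -1.0, -0.2]
grip_width: 0.0001
gripper_force: 0.0
```

Run:
```python
from look import *
o=[]
for c in("side","scene"):
    im=look([c],{},8);g=cv2.cvtColor(im["color"],cv2.COLOR_BGR2GRAY);p=proj(im,env.observe()["position"]);print("tcp px",p)
    r,q=int(p[1]),int(p[0]);cr=im["color"][r-60:r+40,q-50:q+50].copy();cr=cv2.resize(cr,(400,400),interpolation=cv2.INTER_CUBIC)
    cv2.drawMarker(cr,(int((p[0]-q+50)*4),int((p[1]-r+60)*4)),(0,0,255),0,14,1);o.append(cr)
cv2.imwrite("pics/e8.png",np.hstack(o))
```

```text
side [ 0.484  -0.7951  0.6697]
7.7 [0.4837 0.2104 0.0832] [[-0.9836096254538212, 0.1803110434363434, -0.00017980403311243224], [0.18031105045830084, 0.9836096403198387, -2.350535595491123e-05], [0.00017261870507916233, -5.554074845407768e-05, -0.9999999835590038]] [-0.2892  0.1914 -1.1092] 0.00012368943470761438
tcp px [253.0903 133.2055]
scene [-0.0251 -0.4673  0.7242]
7.75 [0.4838 0.2105 0.0833] [[-0.9836416286903125, 0.18013642441521932, 0.00012209164222158416], [0.18013642760763213, 0.9836416355593436, 1.55852387309131e-05], [-0.00011728695346430291, 3.7323441879362895e-05, -0.9999999924253655]] [1.2111 1.0056 0.2525] 0.00019866106182966852
tcp px [189.7268 145.6818]
```

View pics/e8.png

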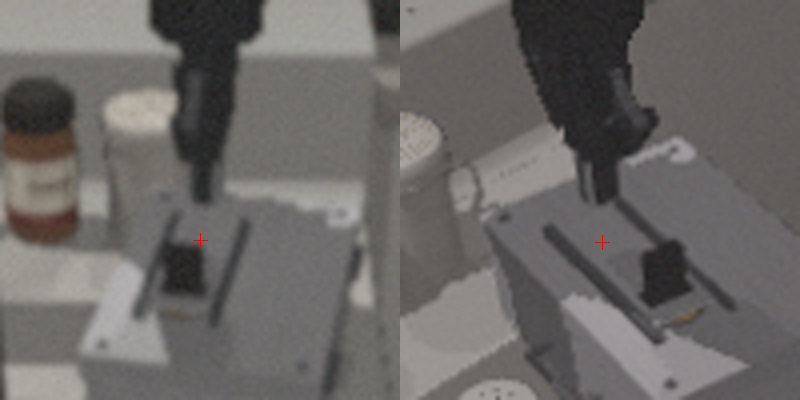

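The shut fingertips show at (203,203) and (600,203) in the crops, well above the projected TCP markers at row 241. So the reported TCP isn't where the tips are. I'll triangulate the tips.

Run:
```python
from look import *
a=env.get_image("side");b=env.get_image("scene");w=env.get_image("wrist");s=env.observe()
pa=np.array([253.1-50+203/4-.1,133-60+203/4]);pb=np.array([189+ -50+200/4,145-60+203/4])
P=tri([(a,pa),(b,pb)]);T=np.array(s["position"]);R=np.array(s["tool_rot"])
print(P,T,R.T@(P-T),proj(a,P)-pa,proj(b,P)-pb)
for n,z in(("cover_grip",.115),("keyhole_axis",.084)):
    o=[(i,r[0]["location"]) for i in(a,b,w) for r in[env.tip_of(n,i)] if r];print(n,tri(o),tri(o[:2]),len(o))
print("tcp in wrist",proj(w,T),"P",proj(w,P)); print(R.T@(np.array(w["eye"])-T))
print(np.array(w["orientation"]).T@R)
```

```text
[0.4853 0.2108 0.1134] [0.4838 0.2107 0.0834] [-0.0015  0.0003 -0.03  ] [ 0.0283 -0.0685] [0.0071 0.0814]
cover_grip [0.4711 0.1386 0.1145] [0.4749 0.1481 0.1077] 3
keyhole_axis [0.4677 0.1298 0.0828] [0.4647 0.1216 0.089 ] 3
tcp in wrist [258.606  219.2417] P [259.4036 242.6519]
[ 0.0698 -0.0008 -0.1751]
[[ 0.0002  1.     -0.0013]
 [ 0.9604  0.0002  0.2787]
 [ 0.2786 -0.0013 -0.9604]]
```

The tips sit 30 mm behind the reported TCP along the tool z, and all three cameras agree on that, with no sideways error. I'll allow for it everywhere: true tip z is the reading plus 0.030. Retrying the fin.

arm_command:
  deltas:
    - {"rx":0,"ry":0,"rz":0,"dx":0,"dy":0,"dz":-0.03,"fingers":0.05}
    - {"rx":0,"ry":0,"rz":0,"dx":0,"dy":-0.036,"dz":0,"fingers":0.05}
    - {"rx":0,"ry":0,"rz":0,"dx":0,"dy":-0.037,"dz":0,"fingers":0.05}
    - {"rx":0,"ry":0,"rz":0,"dx":0,"dy":0,"dz":0,"fingers":0.05}
    - {"rx":0,"ry":0,"rz":0,"dx":0,"dy":0,"dz":0.025,"fingers":0.05}
    - {"rx":0,"ry":0,"rz":0,"dx":0,"dy":0,"dz":0.02,"fingers":0.05}
    - {"rx":0,"ry":0,"rz":0,"dx":0,"dy":0,"dz":0,"fingers":0}
    - {"rx":0,"ry":0,"rz":0,"dx":0,"dy":0,"dz":0,"fingers":0}
    - {"rx":0,"ry":0,"rz":0,"dx":0,"dy":0,"dz":0,"fingers":0}
    - {"rx":0,"ry":0,"rz":0,"dx":0,"dy":0,"dz":0,"fingers":0}
  squeeze: 25

```text
time_s: 9.2
position: [0.4711, 0.1391, 0.0692]
tool_rot: [[-0.984, 0.18, 0.002], [0.18, 0.984, 0.0], [-0.002, 0.0, -1.0]]
ft_force: [0.3, -1.5, 2.6]
grip_width: 0.0092
gripper_force: 28.6
```

arm_command:
  deltas:
    - {"rx":0,"ry":0,"rz":0,"dx":0,"dy":0.005,"dz":0,"fingers":0}
    - {"rx":0,"ry":0,"rz":0,"dx":0,"dy":0.005,"dz":0,"fingers":0}
    - {"rx":0,"ry":0,"rz":0,"dx":0,"dy":0.005,"dz":0,"fingers":0}
    - {"rx":0,"ry":0,"rz":0,"dx":0,"dy":0.005,"dz":0,"fingers":0}
    - {"rx":0,"ry":0,"rz":0,"dx":0,"dy":0.005,"dz":0,"fingers":0}
    - {"rx":0,"ry":0,"rz":0,"dx":0,"dy":0.005,"dz":0,"fingers":0}
    - {"rx":0,"ry":0,"rz":0,"dx":0,"dy":0.005,"dz":0,"fingers":0}
    - {"rx":0,"ry":0,"rz":0,"dx":0,"dy":0.005,"dz":0,"fingers":0}
    - {"rx":0,"ry":0,"rz":0,"dx":0,"dy":0.005,"dz":0,"fingers":0}
    - {"rx":0,"ry":0,"rz":0,"dx":0,"dy":0.004,"dz":0,"fingers":0}

```text
time_s: 10.2
position: [0.4801, 0.1874, 0.0691]
tool_rot: [[-0.984, 0.18, 0.002], [0.18, 0.984, -0.0], [-0.002, -0.0, -1.0]]
ft_force: [0.0, -3.4, 6.1]
grip_width: 0.0096
gripper_force: 29.1
```

arm_command:
  deltas:
    - {"rx":0,"ry":0,"rz":0,"dx":0,"dy":0.003,"dz":0,"fingers":0}

```text
time_s: 10.3
position: [0.4807, 0.1904, 0.0691]
tool_rot: [[-0.984, 0.18, 0.002], [0.18, 0.984, -0.0], [-0.002, 0.0, -1.0]]
ft_force: [-0.0, -3.9, 6.2]
grip_width: 0.0096
gripper_force: 29.1
```

arm_command:
  deltas:
    - {"rx":0,"ry":0,"rz":0,"dx":0,"dy":0.002,"dz":0,"fingers":0}

```text
time_s: 10.4
position: [0.4807, 0.1909, 0.0691]
tool_rot: [[-0.984, 0.179, 0.001], [0.179, 0.984, -0.004], [-0.002, -0.003, -1.0]]
ft_force: [-2.4, -20.2, 10.6]
grip_width: 0.0095
gripper_force: 29.8
```

Cover is at its stop (20 N). I'll release, rise and look at the keyhole.

arm_command:
  deltas:
    - {"rx":0,"ry":0,"rz":0,"dx":0,"dy":-0.001,"dz":-0.002,"fingers":0.04}
    - {"rx":0,"ry":0,"rz":0,"dx":0,"dy":0,"dz":0,"fingers":0.04}
    - {"rx":0,"ry":0,"rz":0,"dx":0,"dy":0,"dz":0,"fingers":0.04}
    - {"rx":0,"ry":0,"rz":0,"dx":0,"dy":0,"dz":-0.04,"fingers":0.04}
    - {"rx":0,"ry":0,"rz":0,"dx":0,"dy":-0.02,"dz":-0.04,"fingers":0.06}
    - {"rx":0,"ry":0,"rz":0,"dx":0,"dy":-0.04,"dz":-0.02,"fingers":0.08}
    - {"rx":0,"ry":0,"rz":0,"dx":0,"dy":0,"dz":0,"fingers":0.085}
    - {"rx":0,"ry":0,"rz":0,"dx":0,"dy":0,"dz":0,"fingers":0.085}

```text
time_s: 11.2
position: [0.4693, 0.1319, 0.1704]
tool_rot: [[-0.983, 0.181, 0.001], [0.181, 0.983, 0.0], [-0.0, 0.001, -1.0]]
ft_force: [-0.7, -0.2, 0.5]
grip_width: 0.0854
gripper_force: 0.0
```

Run:
```python
from look import *
import pickle
im=look(["wrist"],{"cover_grip":.115,"keyhole_axis":.084,"keyhole":.085},9);pickle.dump(im,open("w9.pkl","wb"))
hsv=cv2.cvtColor(im["color"],cv2.COLOR_BGR2HSV)
c=im["color"].astype(int);m=((c[...,2]-c[...,0])>40).astype(np.uint8)
n,l,st,ce=cv2.connectedComponentsWithStats(m)
for i in range(1,n):
    if 80<st[i,4]<4000:print(st[i],ce[i],atz(im,ce[i],.085))
p=env.tip_of("keyhole",im);q=proj(im,(.4697,.1312,.085)).astype(int);print(q)
cv2.imwrite("pics/k9.png",cv2.resize(im["color"][q[1]-50:q[1]+50,q[0]-50:q[0]+90],None,fx=5,fy=5,interpolation=cv2.INTER_CUBIC))
```

```text
wrist [0.4004 0.1438 0.3454]
cover_grip [(0.73, array([330.1, 194.6]), array([0.4805, 0.1893, 0.115 ]))]
keyhole_axis [(0.82, array([256.5, 185.1]), array([0.4701, 0.1303, 0.084 ]))]
keyhole [(0.9, array([261.2, 187.2]), array([0.4725, 0.1342, 0.085 ]))]
11.4 [0.469  0.1328 0.1693] [[-0.9838851680352408, 0.1787924374604896, -0.001800118663519326], [0.17879243172865955, 0.9838868019211174, 0.00016541459573227412], [0.0018006878736910106, -0.0001590986259332248, -0.9999983661040694]] [-0.9675 -0.41    0.2773] 0.08514344068544481
[  66   16   64   67 3275] [97.6186 49.229 ] [0.3332 0.0236 0.085 ]
[ 238  166   40   38 1187] [257.4532 184.5249] [0.4694 0.1313 0.085 ]
[257 184]
```

View pics/k9.png

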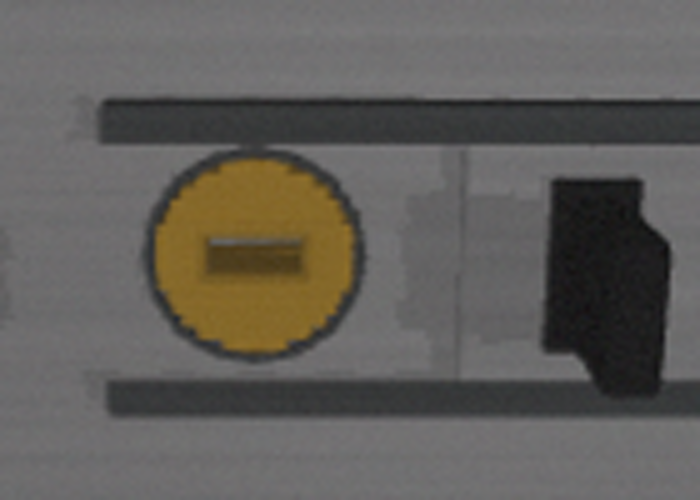

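Plug and slot are clear: the plug is centred at crop (254,255) and the slot is along the box's y. That gives the keyhole at about (0.4696, 0.1314). The cover is off it, with the fin at crop column ~600. On to the key stand.

arm_command:
  deltas:
    - {"rx":0,"ry":0,"rz":0,"dx":0,"dy":0,"dz":-0.045,"fingers":0.085}
    - {"rx":0,"ry":0,"rz":0,"dx":-0.004,"dy":-0.02,"dz":-0.035,"fingers":0.085}
    - {"rx":0,"ry":0,"rz":0,"dx":-0.004,"dy":-0.043,"dz":0,"fingers":0.085}
    - {"rx":0,"ry":0,"rz":0,"dx":-0.004,"dy":-0.043,"dz":0,"fingers":0.085}
    - {"rx":0,"ry":0,"rz":0,"dx":-0.004,"dy":-0.043,"dz":0,"fingers":0.085}
    - {"rx":0,"ry":0,"rz":0,"dx":-0.004,"dy":-0.043,"dz":0,"fingers":0.085}
    - {"rx":0,"ry":0,"rz":0,"dx":-0.004,"dy":-0.043,"dz":0,"fingers":0.085}
    - {"rx":0,"ry":0,"rz":0,"dx":-0.004,"dy":-0.043,"dz":0,"fingers":0.085}
    - {"rx":0,"ry":0,"rz":0,"dx":-0.004,"dy":-0.043,"dz":0,"fingers":0.085}
    - {"rx":0,"ry":0,"rz":0,"dx":-0.003,"dy":-0.043,"dz":0,"fingers":0.085}
    - {"rx":0,"ry":0,"rz":0,"dx":0,"dy":-0.029,"dz":0,"fingers":0.085}

```text
time_s: 12.55
position: [0.4329, -0.263, 0.2494]
tool_rot: [[-0.984, 0.181, -0.001], [0.181, 0.984, 0.001], [0.001, 0.0, -1.0]]
ft_force: [-0.5, -0.3, -0.7]
grip_width: 0.0851
gripper_force: 0.0
```

arm_command:
  deltas:
    - {"rx":0,"ry":0,"rz":0.139,"dx":0,"dy":0,"dz":0,"fingers":0.085}
    - {"rx":0,"ry":0,"rz":0.139,"dx":0,"dy":0,"dz":0,"fingers":0.085}
    - {"rx":0,"ry":0,"rz":0.139,"dx":0,"dy":0,"dz":0,"fingers":0.085}
    - {"rx":0,"ry":0,"rz":0.139,"dx":0,"dy":0,"dz":0,"fingers":0.085}
    - {"rx":0,"ry":0,"rz":0.139,"dx":0,"dy":0,"dz":0,"fingers":0.085}
    - {"rx":0,"ry":0,"rz":0.139,"dx":0,"dy":0,"dz":0,"fingers":0.085}
    - {"rx":0,"ry":0,"rz":0.139,"dx":0,"dy":0,"dz":0,"fingers":0.085}
    - {"rx":0,"ry":0,"rz":0.139,"dx":0,"dy":0,"dz":0,"fingers":0.085}
    - {"rx":0,"ry":0,"rz":0.139,"dx":0,"dy":0,"dz":0,"fingers":0.085}
    - {"rx":0,"ry":0,"rz":0.139,"dx":0,"dy":0,"dz":0,"fingers":0.085}
    - {"rx":0,"ry":0,"rz":0,"dx":0,"dy":0,"dz":0,"fingers":0.085}

```text
time_s: 13.65
position: [0.4334, -0.2604, 0.2497]
tool_rot: [[0.0, 1.0, -0.001], [1.0, -0.0, 0.001], [0.001, -0.001, -1.0]]
ft_force: [0.7, -0.1, -0.2]
grip_width: 0.0852
gripper_force: 0.0
```

Run:
```python
from look import *
import pickle
im=look(["wrist"],{"box_key":.042,"round_key":.042,"key_stand":0},10);pickle.dump(im,open("w10.pkl","wb"))
for n in("box_key","round_key","key_stand"):print(n,[(round(r["p"],2),np.round(r["box"])) for r in env.look_for(n,im)[:2]])
h=cv2.cvtColor(im["color"],cv2.COLOR_BGR2HSV)
m=((h[...,0]<20)&(h[...,1]>110)&(h[...,2]>40)).astype(np.uint8)
n,l,st,ce=cv2.connectedComponentsWithStats(m)
for i in range(1,n):
    if st[i,4]>1000:print(st[i],ce[i],atz(im,ce[i],.042))
```

```text
wrist [ 0.4343 -0.1907  0.4248]
box_key [(0.67, array([256.7, 123.3]), array([ 0.4328, -0.2128,  0.042 ]))]
round_key [(0.59, array([252.9, 182.6]), array([ 0.4277, -0.2901,  0.042 ]))]
key_stand [(0.61, array([253.5, 149.8]), array([ 0.4281, -0.2524,  0.    ]))]
13.85 [ 0.4332 -0.2607  0.25  ] [[-0.0030515583161720592, 0.9999952972798696, -0.00030563047661715946], [0.9999953040690329, 0.0030516444070342913, 0.0002816137341067066], [0.00028254508529074467, -0.0003047696806652674, -0.9999999136418545]] [ 0.2019 -0.0914 -0.0395] 0.08506119751174422
box_key [(0.67, array([248., 111., 260., 143.]))]
round_key [(0.75, array([250., 172., 262., 202.]))]
key_stand [(0.89, array([231.,  94., 282., 212.]))]
[ 231   93   48  116 4672] [255.1049 148.5629] [ 0.4308 -0.2447  0.042 ]
```

View pics/wrist10.png

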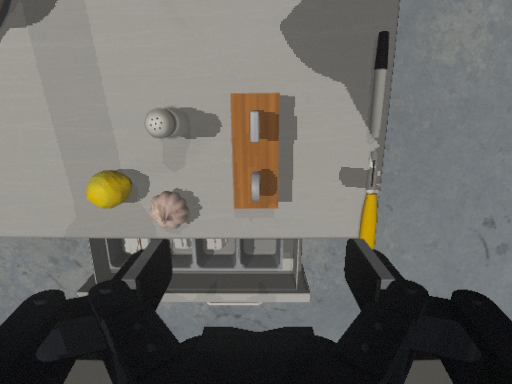

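The wrist view shows the stand at columns 231-282, rows 93-212. The rectangular-head key is the upper one (254,127) and the round key the lower (256,186). I'll fit the stand's yaw from its long edges.

Run:
```python
from look import *
import pickle
im=pickle.load(open("w10.pkl","rb"));h=cv2.cvtColor(im["color"],cv2.COLOR_BGR2HSV)
m=((h[...,0]<20)&(h[...,1]>110)&(h[...,2]>40))
L=[];R=[]
for r in range(98,204):
    xs=np.where(m[r,220:290])[0]+220
    L.append(atz(im,(xs.min()-.5,r),.042)[:2]);R.append(atz(im,(xs.max()+.5,r),.042)[:2])
for P in(L,R):
    P=np.array(P);f=np.polyfit(P[:,1],P[:,0],1);res=P[:,0]-np.polyval(f,P[:,1]);f=np.polyfit(P[abs(res)<.0015,1],P[abs(res)<.0015,0],1)
    print(f,np.degrees(np.arctan(f[0])),[np.polyval(f,y) for y in(-.213,-.248)])
cs=np.where(m[:,245:265].sum(1)>8)[0];print(atz(im,(255,cs.min()-.5),.042),atz(im,(255,cs.max()+.5),.042))
g=cv2.cvtColor(im["color"],cv2.COLOR_BGR2GRAY).astype(int);s=h[...,1]
# box key head top pixels: bright low-saturation
k=((s<70)&(g>90));k[:105]=0;k[150:]=0;k[:,:244]=0;k[:,266:]=0
ys,xs=np.where(k);print(xs.min(),xs.max(),ys.min(),ys.max())
for r in range(ys.min(),ys.max()+1,4):
    q=np.where(k[r])[0]
    if len(q):print(r,q.min(),q.max(),atz(im,((q.min()+q.max())/2,r),.096))
```

```text
[-0.0093  0.3987] -0.5332047292266955 [np.float64(0.40067371236714994), np.float64(0.40099943800428256)]
[-0.0053  0.4591] -0.303790327391473 [np.float64(0.46018967000006156), np.float64(0.4603752466897899)]
[ 0.4308 -0.1756  0.042 ] [ 0.4304 -0.3252  0.042 ]
250 259 111 142
111 251 257 [ 0.4302 -0.1967  0.096 ]
115 250 258 [ 0.4302 -0.2009  0.096 ]
119 250 258 [ 0.4301 -0.2051  0.096 ]
123 250 258 [ 0.4301 -0.2094  0.096 ]
127 250 258 [ 0.4301 -0.2136  0.096 ]
131 250 259 [ 0.4306 -0.2179  0.096 ]
135 250 258 [ 0.4301 -0.2223  0.096 ]
139 250 258 [ 0.4301 -0.2266  0.096 ]
```

arm_command:
  deltas:
    - {"rx":0,"ry":0,"rz":0,"dx":0.0476,"dy":-0.003,"dz":0,"fingers":0.06}
    - {"rx":0,"ry":0,"rz":0,"dx":0,"dy":0,"dz":0.04,"fingers":0.06}
    - {"rx":0,"ry":0,"rz":0,"dx":0,"dy":0,"dz":0.04,"fingers":0.06}
    - {"rx":0,"ry":0,"rz":0,"dx":0,"dy":0,"dz":0.04,"fingers":0.06}
    - {"rx":0,"ry":0,"rz":0,"dx":0,"dy":0,"dz":0.03,"fingers":0.05}
    - {"rx":0,"ry":0,"rz":0,"dx":0,"dy":0,"dz":0,"fingers":0.05}
  squeeze: 40

```text
time_s: 14.6
position: [0.4285, -0.2119, 0.0973]
tool_rot: [[-0.001, 1.0, -0.005], [1.0, 0.001, 0.005], [0.005, -0.005, -1.0]]
ft_force: [0.7, -0.1, 0.3]
grip_width: 0.05
gripper_force: 0.0
```

Run:
```python
from look import *
im=look(["wrist"],{"box_key":.042,"round_key":.042},11)
cv2.imwrite("pics/n.png",im["color"])
g=cv2.cvtColor(im["color"],cv2.COLOR_BGR2GRAY).astype(int);s=cv2.cvtColor(im["color"],cv2.COLOR_BGR2HSV)[...,1]
for r in env.look_for("box_key",im)[:1]:
    b=r["box"];print(b,atz(im,((b[0]+b[2])/2,b[1]),.042),atz(im,((b[0]+b[2])/2,b[3]),.096))
```

```text
wrist [ 0.4302 -0.1429  0.2727]
box_key [(0.78, array([259.2, 195. ]), array([ 0.4302, -0.2122,  0.042 ]))]
round_key [(0.65, array([259.1, 276.9]), array([ 0.4303, -0.2878,  0.042 ]))]
14.75 [ 0.4309 -0.2139  0.1017] [[-0.0003693244029260779, 0.999998187154242, 0.0018679635207813567], [0.9999986575711702, 0.0003723052833461678, -0.0015956956581859257], [-0.0015963882181237463, 0.00186737168382706, -0.9999969822292721]] [ 0.0381 -0.0338 -0.1545] 0.050051811035606165
[251.9, 180.2, 265.3, 245.1] [ 0.4297 -0.1999  0.042 ] [ 0.4299 -0.2302  0.096 ]
```

arm_command:
  deltas:
    - {"rx":0,"ry":0,"rz":0,"dx":0,"dy":0,"dz":0.03,"fingers":0.05}
    - {"rx":0,"ry":0,"rz":0,"dx":0,"dy":0,"dz":0.03,"fingers":0.05}
    - {"rx":0,"ry":0,"rz":0,"dx":0,"dy":0,"dz":0.0145,"fingers":0.05}
    - {"rx":0,"ry":0,"rz":0,"dx":0,"dy":0,"dz":0,"fingers":0.05}
    - {"rx":0,"ry":0,"rz":0,"dx":0,"dy":0,"dz":0,"fingers":0}
    - {"rx":0,"ry":0,"rz":0,"dx":0,"dy":0,"dz":0,"fingers":0}
    - {"rx":0,"ry":0,"rz":0,"dx":0,"dy":0,"dz":0,"fingers":0}
    - {"rx":0,"ry":0,"rz":0,"dx":0,"dy":0,"dz":0,"fingers":0}
    - {"rx":0,"ry":0,"rz":0,"dx":0,"dy":0,"dz":0,"fingers":0}
  squeeze: 40

```text
time_s: 15.7
position: [0.4304, -0.2137, 0.0269]
tool_rot: [[-0.0, 1.0, 0.001], [1.0, 0.0, -0.002], [-0.002, 0.001, -1.0]]
ft_force: [-2.4, 0.7, 6.4]
grip_width: 0.0094
gripper_force: 40.4
```

arm_command:
  deltas:
    - {"rx":0,"ry":0,"rz":0,"dx":0,"dy":0,"dz":-0.015,"fingers":0}
    - {"rx":0,"ry":0,"rz":0,"dx":0,"dy":0,"dz":-0.02,"fingers":0}
    - {"rx":0,"ry":0,"rz":0,"dx":0,"dy":0,"dz":-0.02,"fingers":0}
    - {"rx":0,"ry":0,"rz":0,"dx":0,"dy":0,"dz":-0.03,"fingers":0}
    - {"rx":0,"ry":0,"rz":0,"dx":0,"dy":0,"dz":-0.04,"fingers":0}
    - {"rx":0,"ry":0,"rz":0,"dx":0,"dy":0,"dz":-0.03,"fingers":0}
    - {"rx":0,"ry":0,"rz":0,"dx":0,"dy":0,"dz":-0.02,"fingers":0}

```text
time_s: 16.4
position: [0.4305, -0.2134, 0.2037]
tool_rot: [[-0.0, 1.0, 0.003], [1.0, 0.0, -0.003], [-0.003, 0.003, -1.0]]
ft_force: [1.2, 0.5, -0.9]
grip_width: 0.0093
gripper_force: 39.5
```

arm_command:
  deltas:
    - {"rx":0,"ry":0,"rz":0,"dx":0.02,"dy":0.002,"dz":0,"fingers":0}
    - {"rx":0,"ry":0,"rz":0,"dx":0.035,"dy":0.004,"dz":0,"fingers":0}
    - {"rx":0,"ry":0,"rz":0,"dx":0.035,"dy":0.004,"dz":0,"fingers":0}
    - {"rx":0,"ry":0,"rz":0,"dx":0.035,"dy":0.004,"dz":0,"fingers":0}
    - {"rx":0,"ry":0,"rz":0,"dx":0.035,"dy":0.004,"dz":0,"fingers":0}
    - {"rx":0,"ry":0,"rz":0,"dx":0.035,"dy":0.004,"dz":0,"fingers":0}
    - {"rx":0,"ry":0,"rz":0,"dx":0.035,"dy":0.004,"dz":0,"fingers":0}
    - {"rx":0,"ry":0,"rz":0,"dx":0.035,"dy":0.004,"dz":0,"fingers":0}
    - {"rx":0,"ry":0,"rz":0,"dx":0.035,"dy":0.004,"dz":0,"fingers":0}
    - {"rx":0,"ry":0,"rz":0,"dx":0.03,"dy":0.003,"dz":0,"fingers":0}
    - {"rx":0,"ry":0,"rz":0,"dx":0.014,"dy":0.002,"dz":0,"fingers":0}

```text
time_s: 17.5
position: [0.4689, 0.1328, 0.2012]
tool_rot: [[-0.002, 1.0, 0.001], [1.0, 0.002, 0.0], [0.0, 0.001, -1.0]]
ft_force: [1.1, 0.3, -0.5]
grip_width: 0.0091
gripper_force: 39.6
```

arm_command:
  deltas:
    - {"rx":0,"ry":0,"rz":0.092,"dx":0,"dy":0,"dz":0,"fingers":0}
    - {"rx":0,"ry":0,"rz":0.091,"dx":0,"dy":0,"dz":0,"fingers":0}
    - {"rx":0,"ry":0,"rz":0,"dx":0,"dy":0,"dz":0,"fingers":0}
    - {"rx":0,"ry":0,"rz":0,"dx":0,"dy":0,"dz":0,"fingers":0}

```text
time_s: 17.9
position: [0.4691, 0.1303, 0.2009]
tool_rot: [[0.18, 0.984, 0.0], [0.984, -0.18, -0.0], [-0.0, 0.0, -1.0]]
ft_force: [0.3, -0.2, -0.9]
grip_width: 0.0096
gripper_force: 39.5
```

Run:
```python
from look import *
s=env.observe();print(s["q"],s["gripper_force"],s["wrist_torque"])
T=np.array(s["position"])
ims=[env.get_image(c) for c in("side","scene","wrist")]
o=[]
for im in ims[:2]:
    k=env.tip_of("box_key",im);print([(round(r["p"],2),np.round(r["location"],1)) for r in k],proj(im,T+[0,0,.0151]))
    p=proj(im,T);r,q=int(p[1]),int(p[0]);o.append(cv2.resize(im["color"][r-50:r+50,q-50:q+50],(400,400),interpolation=cv2.INTER_CUBIC))
cv2.imwrite("pics/f12.png",np.hstack(o))
im=ims[2];print("keyhole",[(r["p"],atz(im,r["location"],.085)) for r in env.tip_of("keyhole",im)],[(r["p"],r["location"]) for r in env.tip_of("box_key",im)],proj(im,T+[0,0,.0151]))
print(T,np.array(s["tool_rot"]),s["ft_force"],s["grip_width"],env.observe()["time_s"])
```

```text
[ 1.5652 15.381  83.7617 -0.0072 80.8403 11.9426] 39.51340164989233 [ 0.006  -0.0002 -0.0192]
[(0.57, array([244.6, 103.6]))] [247.5184 102.7363]
[(0.64, array([206.1, 112.3])), (0.42, array([209. , 173.6]))] [202.8857 116.1252]
keyhole [(0.83, array([0.473 , 0.1267, 0.085 ]))] [(0.57, [259.4, 228.1])] [256.1965 229.8456]
[0.4691 0.1303 0.2009] [[ 0.1801  0.9836  0.0003]
 [ 0.9836 -0.1801 -0.0001]
 [-0.0001  0.0003 -1.    ]] [ 0.3177 -0.2214 -0.8511] 0.00959610790379909 18.25
```

arm_command:
  deltas:
    - {"rx":0,"ry":0,"rz":0,"dx":0,"dy":0.0005,"dz":0.03,"fingers":0}
    - {"rx":0,"ry":0,"rz":0,"dx":0,"dy":0,"dz":0.04,"fingers":0}
    - {"rx":0,"ry":0,"rz":0,"dx":0,"dy":0,"dz":0.021,"fingers":0}
    - {"rx":0,"ry":0,"rz":0,"dx":0,"dy":0,"dz":0,"fingers":0}
    - {"rx":0,"ry":0,"rz":0,"dx":0,"dy":0,"dz":0,"fingers":0}

```text
time_s: 18.75
position: [0.4701, 0.1307, 0.1104]
tool_rot: [[0.182, 0.983, 0.001], [0.983, -0.182, 0.0], [0.0, 0.001, -1.0]]
ft_force: [0.7, -0.2, 0.5]
grip_width: 0.0092
gripper_force: 39.5
```

Run:
```python
from look import *
im=env.get_image("wrist");s=env.observe();print(np.array(s["position"]),s["ft_force"])
p=proj(im,(.4696,.1314,.085));print(p,[(r["p"],r["location"],atz(im,r["location"],.085)) for r in env.tip_of("keyhole",im)],[(r["p"],r["location"]) for r in env.tip_of("box_key",im)])
q=p.astype(int);cv2.imwrite("pics/g13.png",cv2.resize(im["color"][q[1]-60:q[1]+50,q[0]-70:q[0]+70],None,fx=5,fy=5,interpolation=cv2.INTER_CUBIC))
```

```text
[0.4704 0.1307 0.111 ] [ 0.6568  0.2994 -0.4175]
[255.5942 205.887 ] [] [(0.97, [259.3, 231.5])]
```

arm_command:
  deltas:
    - {"rx":0,"ry":0,"rz":0,"dx":0,"dy":0,"dz":0.004,"fingers":0}
    - {"rx":0,"ry":0,"rz":0,"dx":0,"dy":0,"dz":0.004,"fingers":0}

```text
time_s: 19.1
position: [0.4698, 0.1307, 0.102]
tool_rot: [[0.182, 0.983, 0.001], [0.983, -0.182, 0.0], [0.0, 0.001, -1.0]]
ft_force: [-0.1, -0.5, -0.5]
grip_width: 0.0096
gripper_force: 39.5
```

arm_command:
  deltas:
    - {"rx":0,"ry":0,"rz":0,"dx":0,"dy":0,"dz":0.002,"fingers":0}
    - {"rx":0,"ry":0,"rz":0,"dx":0,"dy":0,"dz":0.002,"fingers":0}
    - {"rx":0,"ry":0,"rz":0,"dx":0,"dy":0,"dz":0,"fingers":0}

```text
time_s: 19.4
position: [0.4695, 0.1307, 0.0975]
tool_rot: [[0.182, 0.983, -0.001], [0.983, -0.182, -0.0], [-0.0, -0.001, -1.0]]
ft_force: [0.3, 0.2, -0.1]
grip_width: 0.0093
gripper_force: 39.5
```

arm_command:
  deltas:
    - {"rx":0,"ry":0,"rz":0,"dx":0,"dy":0,"dz":0.002,"fingers":0}
    - {"rx":0,"ry":0,"rz":0,"dx":0,"dy":0,"dz":0.002,"fingers":0}
    - {"rx":0,"ry":0,"rz":0,"dx":0,"dy":0,"dz":0,"fingers":0}

```text
time_s: 19.7
position: [0.4695, 0.1307, 0.0935]
tool_rot: [[0.182, 0.983, -0.0], [0.983, -0.182, -0.0], [-0.0, -0.0, -1.0]]
ft_force: [-0.3, 0.2, -0.7]
grip_width: 0.0097
gripper_force: 39.5
```

arm_command:
  deltas:
    - {"rx":0,"ry":0,"rz":0,"dx":0,"dy":0,"dz":0.002,"fingers":0}
    - {"rx":0,"ry":0,"rz":0,"dx":0,"dy":0,"dz":0.002,"fingers":0}
    - {"rx":0,"ry":0,"rz":0,"dx":0,"dy":0,"dz":0.001,"fingers":0}
    - {"rx":0,"ry":0,"rz":0,"dx":0,"dy":0,"dz":0.001,"fingers":0}

```text
time_s: 20.1
position: [0.4696, 0.1307, 0.0876]
tool_rot: [[0.182, 0.983, -0.0], [0.983, -0.182, -0.0], [-0.0, -0.0, -1.0]]
ft_force: [0.3, -0.1, 0.5]
grip_width: 0.0096
gripper_force: 39.5
```

arm_command:
  deltas:
    - {"rx":0,"ry":0,"rz":0,"dx":0,"dy":0,"dz":0.001,"fingers":0}
    - {"rx":0,"ry":0,"rz":0,"dx":0,"dy":0,"dz":0,"fingers":0}

```text
time_s: 20.3
position: [0.4695, 0.1307, 0.0866]
tool_rot: [[0.182, 0.983, -0.0], [0.983, -0.182, -0.0], [-0.0, -0.0, -1.0]]
ft_force: [-0.6, -0.1, -0.3]
grip_width: 0.009
gripper_force: 39.5
```

arm_command:
  deltas:
    - {"rx":0,"ry":0,"rz":0,"dx":0,"dy":0,"dz":0.001,"fingers":0}
    - {"rx":0,"ry":0,"rz":0,"dx":0,"dy":0,"dz":0.0005,"fingers":0}

```text
time_s: 20.5
position: [0.4696, 0.1307, 0.0852]
tool_rot: [[0.182, 0.983, -0.0], [0.983, -0.182, -0.0], [-0.0, -0.0, -1.0]]
ft_force: [0.0, 0.1, -0.4]
grip_width: 0.0092
gripper_force: 39.5
```

arm_command:
  deltas:
    - {"rx":0,"ry":0,"rz":0,"dx":0,"dy":0,"dz":0.001,"fingers":0}
    - {"rx":0,"ry":0,"rz":0,"dx":0,"dy":0,"dz":0.0005,"fingers":0}

```text
time_s: 20.7
position: [0.4696, 0.1307, 0.0836]
tool_rot: [[0.182, 0.983, -0.0], [0.983, -0.182, -0.0], [-0.0, -0.0, -1.0]]
ft_force: [-0.0, -0.2, -0.4]
grip_width: 0.0092
gripper_force: 39.5
```

arm_command:
  deltas:
    - {"rx":0,"ry":0,"rz":0,"dx":0,"dy":0,"dz":0.001,"fingers":0}
    - {"rx":0,"ry":0,"rz":0,"dx":0,"dy":0,"dz":0.0005,"fingers":0}

```text
time_s: 20.9
position: [0.4696, 0.1307, 0.0821]
tool_rot: [[0.182, 0.983, -0.0], [0.983, -0.182, -0.0], [-0.0, -0.0, -1.0]]
ft_force: [-0.5, -0.3, -0.1]
grip_width: 0.0096
gripper_force: 39.5
```

arm_command:
  deltas:
    - {"rx":0,"ry":0,"rz":0,"dx":0,"dy":0,"dz":0.001,"fingers":0}
    - {"rx":0,"ry":0,"rz":0,"dx":0,"dy":0,"dz":0.0005,"fingers":0}

```text
time_s: 21.1
position: [0.4695, 0.1307, 0.0806]
tool_rot: [[0.182, 0.983, -0.0], [0.983, -0.182, -0.0], [-0.0, -0.0, -1.0]]
ft_force: [-0.2, -0.6, -0.5]
grip_width: 0.0097
gripper_force: 39.5
```

arm_command:
  deltas:
    - {"rx":0,"ry":0,"rz":0,"dx":0,"dy":0,"dz":0.001,"fingers":0}
    - {"rx":0,"ry":0,"rz":0,"dx":0,"dy":0,"dz":0.0005,"fingers":0}

```text
time_s: 21.3
position: [0.4695, 0.1307, 0.0791]
tool_rot: [[0.182, 0.983, -0.0], [0.983, -0.182, 0.0], [-0.0, -0.0, -1.0]]
ft_force: [0.5, 0.5, 0.1]
grip_width: 0.0096
gripper_force: 39.5
```

arm_command:
  deltas:
    - {"rx":0,"ry":0,"rz":0,"dx":0,"dy":0,"dz":0.001,"fingers":0}
    - {"rx":0,"ry":0,"rz":0,"dx":0,"dy":0,"dz":0.001,"fingers":0}

```text
time_s: 21.5
position: [0.4696, 0.1307, 0.0771]
tool_rot: [[0.182, 0.983, -0.0], [0.983, -0.182, 0.0], [0.0, -0.0, -1.0]]
ft_force: [-0.3, -0.1, -0.1]
grip_width: 0.0094
gripper_force: 39.5
```

arm_command:
  deltas:
    - {"rx":0,"ry":0,"rz":0,"dx":0,"dy":0,"dz":0.001,"fingers":0}
    - {"rx":0,"ry":0,"rz":0,"dx":0,"dy":0,"dz":0.001,"fingers":0}

```text
time_s: 21.7
position: [0.4696, 0.1307, 0.0751]
tool_rot: [[0.182, 0.983, -0.0], [0.983, -0.182, 0.0], [-0.0, -0.0, -1.0]]
ft_force: [0.5, 0.5, -0.2]
grip_width: 0.0093
gripper_force: 39.5
```

Run:
```python
from look import *
ims=[env.get_image(c) for c in("side","scene","wrist")];s=env.observe();T=np.array(s["position"]);R=np.array(s["tool_rot"]);print(T,s["ft_force"],s["wrist_torque"])
o=[]
for im in ims:
    k=env.tip_of("box_key",im)
    print([(round(r["p"],2),np.round(r["location"],1)) for r in k],proj(im,T+[0,0,.0151]),[np.round(r["box"]) for r in env.look_for("box_key",im)])
    if k:o.append((im,k[0]["location"]))
P=tri(o);print(P,R.T@(P-T))
```

```text
[0.4696 0.1307 0.0751] [-0.0521 -0.078  -0.4612] [-0.0065 -0.0308  0.0078]
[(0.59, array([249. , 147.7]))] [247.606  146.0736] [array([248., 128., 250., 155.])]
[(0.61, array([207.9, 156.6])), (0.42, array([204. , 162.5]))] [206.6972 159.736 ] [array([207., 140., 210., 164.])]
[(0.84, array([256.2, 229.5]))] [256.2231 229.6408] [array([246., 208., 274., 320.])]
[0.4729 0.1305 0.0912] [ 0.0005  0.0033 -0.016 ]
```

The key has passed the gate depth with no resistance, so the gate must be near aligned. I'll press on to the shoulder.

arm_command:
  deltas:
    - {"rx":0,"ry":0,"rz":0,"dx":0,"dy":0,"dz":0.001,"fingers":0}
    - {"rx":0,"ry":0,"rz":0,"dx":0,"dy":0,"dz":0.001,"fingers":0}
    - {"rx":0,"ry":0,"rz":0,"dx":0,"dy":0,"dz":0.001,"fingers":0}

```text
time_s: 22.45
position: [0.4695, 0.1307, 0.0721]
tool_rot: [[0.182, 0.983, -0.0], [0.983, -0.182, 0.0], [-0.0, -0.0, -1.0]]
ft_force: [-0.4, 0.3, 0.4]
grip_width: 0.0096
gripper_force: 39.5
```

arm_command:
  deltas:
    - {"rx":0,"ry":0,"rz":0,"dx":0,"dy":0,"dz":0.001,"fingers":0}
    - {"rx":0,"ry":0,"rz":0,"dx":0,"dy":0,"dz":0,"fingers":0}

```text
time_s: 22.65
position: [0.4695, 0.1307, 0.0711]
tool_rot: [[0.182, 0.983, -0.0], [0.983, -0.182, -0.0], [-0.0, -0.0, -1.0]]
ft_force: [-0.2, 0.2, -0.7]
grip_width: 0.0096
gripper_force: 39.5
```

arm_command:
  deltas:
    - {"rx":0,"ry":0,"rz":0,"dx":0,"dy":0,"dz":0.001,"fingers":0}
    - {"rx":0,"ry":0,"rz":0,"dx":0,"dy":0,"dz":0,"fingers":0}

```text
time_s: 22.85
position: [0.4695, 0.1307, 0.0701]
tool_rot: [[0.182, 0.983, -0.0], [0.983, -0.182, 0.0], [-0.0, -0.0, -1.0]]
ft_force: [0.4, -0.1, -0.2]
grip_width: 0.0095
gripper_force: 39.5
```

arm_command:
  deltas:
    - {"rx":0,"ry":0,"rz":0,"dx":0,"dy":0,"dz":0.001,"fingers":0}
    - {"rx":0,"ry":0,"rz":0,"dx":0,"dy":0,"dz":0,"fingers":0}

```text
time_s: 23.05
position: [0.4697, 0.1307, 0.0698]
tool_rot: [[0.182, 0.983, 0.001], [0.983, -0.182, -0.0], [0.0, 0.001, -1.0]]
ft_force: [-2.8, -1.1, 6.5]
grip_width: 0.0096
gripper_force: 40.5
```

arm_command:
  deltas:
    - {"rx":0,"ry":0,"rz":0,"dx":0,"dy":0,"dz":0.001,"fingers":0}
    - {"rx":0,"ry":0,"rz":0,"dx":0,"dy":0,"dz":0,"fingers":0}

```text
time_s: 23.25
position: [0.4697, 0.1307, 0.0697]
tool_rot: [[0.182, 0.983, 0.001], [0.983, -0.182, -0.0], [0.0, 0.001, -1.0]]
ft_force: [-5.7, -1.2, 16.3]
grip_width: 0.0096
gripper_force: 42.0
```

Fully home: the reading is 0.0698 against 0.0699 expected, with 16 N. I'll ease the push and turn clockwise, checking partway.

arm_command:
  deltas:
    - {"rx":0,"ry":0,"rz":0,"dx":0,"dy":0,"dz":-0.001,"fingers":0}
    - {"rx":0,"ry":0,"rz":0.1,"dx":0,"dy":-0.0001,"dz":0,"fingers":0}
    - {"rx":0,"ry":0,"rz":0.1,"dx":0,"dy":-0.0001,"dz":0,"fingers":0}
    - {"rx":0,"ry":0,"rz":0.1,"dx":0,"dy":0,"dz":0,"fingers":0}
    - {"rx":0,"ry":0,"rz":0.1,"dx":0,"dy":-0.0001,"dz":0,"fingers":0}
  squeeze: 50

```text
time_s: 23.75
position: [0.469, 0.131, 0.0699]
tool_rot: [[0.554, 0.833, -0.0], [0.833, -0.554, 0.0], [0.0, -0.0, -1.0]]
ft_force: [-4.2, 1.5, 9.9]
grip_width: 0.0093
gripper_force: 49.8
```

```bash
python3 -c "
from rig import env;s=env.observe();print(s['wrist_torque'],s['ft_force'],s['position'])"
```

```text
[0.2575575  0.72436674 0.11856534] [-4.20372056  1.53217333  9.92703629] [0.46903416 0.13102072 0.06987917]
```

arm_command:
  deltas:
    - {"rx":0,"ry":0,"rz":0.1,"dx":0,"dy":0,"dz":0,"fingers":0}
    - {"rx":0,"ry":0,"rz":0.1,"dx":0,"dy":-0.0001,"dz":0,"fingers":0}
    - {"rx":0,"ry":0,"rz":0.1,"dx":0,"dy":-0.0001,"dz":0,"fingers":0}
    - {"rx":0,"ry":0,"rz":0.1,"dx":0,"dy":0,"dz":0,"fingers":0}
    - {"rx":0,"ry":0,"rz":0.1,"dx":0,"dy":-0.0001,"dz":0,"fingers":0}
    - {"rx":0,"ry":0,"rz":0.1,"dx":0,"dy":-0.0001,"dz":0,"fingers":0}
    - {"rx":0,"ry":0,"rz":0.1,"dx":0,"dy":0,"dz":0,"fingers":0}
    - {"rx":0,"ry":0,"rz":0.1,"dx":0,"dy":-0.0001,"dz":0,"fingers":0}

```text
time_s: 24.55
position: [0.4686, 0.1314, 0.0699]
tool_rot: [[0.983, 0.183, -0.0], [0.183, -0.983, 0.0], [-0.0, -0.0, -1.0]]
ft_force: [-4.0, 0.1, 8.1]
grip_width: 0.0095
gripper_force: 49.9
```

```bash
python3 -c "
from rig import env;s=env.observe();print(s['wrist_torque'],s['ft_force'],s['position'])"
```

```text
[0.2027106  0.78468882 0.12179707] [-3.98578075  0.10319303  8.08046011] [0.46863403 0.13144761 0.06986974]
```

arm_command:
  deltas:
    - {"rx":0,"ry":0,"rz":0.1,"dx":0,"dy":-0.0001,"dz":0,"fingers":0}
    - {"rx":0,"ry":0,"rz":0.1,"dx":0,"dy":0,"dz":0,"fingers":0}
    - {"rx":0,"ry":0,"rz":0.1,"dx":0,"dy":-0.0001,"dz":0,"fingers":0}
    - {"rx":0,"ry":0,"rz":0.1,"dx":0,"dy":0,"dz":0,"fingers":0}
    - {"rx":0,"ry":0,"rz":0.05,"dx":0,"dy":0,"dz":0,"fingers":0}

```text
time_s: 25.05
position: [0.4686, 0.1317, 0.0699]
tool_rot: [[0.965, -0.262, -0.0], [-0.262, -0.965, 0.0], [-0.001, -0.0, -1.0]]
ft_force: [-3.6, 1.9, 9.1]
grip_width: 0.0094
gripper_force: 49.9
```

```bash
python3 -c "
from rig import env;s=env.observe();print(s['wrist_torque'],s['ft_force'],s['position'],s['tool_rot'])"
```

```text
[0.27233079 0.86846011 0.16610749] [-3.56699371  1.85391925  9.10358008] [0.46855376 0.13167121 0.06985686] [[ 9.65037084e-01 -2.62113051e-01 -4.18221103e-04]
 [-2.62112892e-01 -9.65037135e-01  4.00223660e-04]
 [-5.08502740e-04 -2.76609531e-04 -9.99999832e-01]]
```

arm_command:
  deltas:
    - {"rx":0,"ry":0,"rz":0.05,"dx":0,"dy":0,"dz":0,"fingers":0}

```text
time_s: 25.15
position: [0.4686, 0.1317, 0.0699]
tool_rot: [[0.951, -0.309, -0.0], [-0.309, -0.951, 0.0], [-0.001, -0.0, -1.0]]
ft_force: [-3.5, 1.7, 8.9]
grip_width: 0.0091
gripper_force: 49.9
```

```bash
python3 -c "
from rig import env;s=env.observe();print(s['wrist_torque'],s['ft_force'],s['position'],s['tool_rot'])"
```

```text
[0.32701937 0.84151362 0.15050567] [-3.46551663  1.71962914  8.85651593] [0.468566  0.1317034 0.0698714] [[ 9.51139904e-01 -3.08760000e-01 -3.81846271e-04]
 [-3.08759832e-01 -9.51139932e-01  4.43122046e-04]
 [-5.00007599e-04 -3.03572270e-04 -9.99999829e-01]]
```

arm_command:
  deltas:
    - {"rx":0,"ry":0,"rz":0.03,"dx":0,"dy":0,"dz":0,"fingers":0}
    - {"rx":0,"ry":0,"rz":0,"dx":0,"dy":0,"dz":0,"fingers":0}

```text
time_s: 25.35
position: [0.4686, 0.1317, 0.0699]
tool_rot: [[0.942, -0.336, -0.0], [-0.336, -0.942, 0.0], [-0.0, -0.0, -1.0]]
ft_force: [-3.9, 1.6, 8.9]
grip_width: 0.0093
gripper_force: 49.9
```

```bash
python3 -c "
from rig import env;s=env.observe();print(s['wrist_torque'],s['ft_force'])"
```

```text
[0.33837076 0.82457429 0.27865523] [-3.85674965  1.64001985  8.87656578]
```

arm_command:
  deltas:
    - {"rx":0,"ry":0,"rz":0.03,"dx":0,"dy":0,"dz":0,"fingers":0}
    - {"rx":0,"ry":0,"rz":0,"dx":0,"dy":0,"dz":0,"fingers":0}

```text
time_s: 25.55
position: [0.4686, 0.1318, 0.0699]
tool_rot: [[0.932, -0.363, -0.0], [-0.363, -0.932, 0.0], [-0.0, -0.0, -1.0]]
ft_force: [-3.9, 2.7, 8.1]
grip_width: 0.0091
gripper_force: 50.0
```

```bash
python3 -c "
from rig import env;s=env.observe();print(s['wrist_torque'],s['ft_force'],s['tool_rot'][0],s['gripper_force'])"
```

```text
[0.31918778 0.83570102 0.42620343] [-3.85766499  2.68132259  8.14437272] [ 9.31634444e-01 -3.63396740e-01 -2.69717427e-04] 49.9970674328506
```

The torque rose sharply, from 0.15 to 0.43 N m, so the plug is at its stop. I'll hold briefly and verify before handing in.

arm_command:
  deltas:
    - {"rx":0,"ry":0,"rz":0,"dx":0,"dy":0,"dz":0,"fingers":0}
    - {"rx":0,"ry":0,"rz":0,"dx":0,"dy":0,"dz":0,"fingers":0}
    - {"rx":0,"ry":0,"rz":0,"dx":0,"dy":0,"dz":0,"fingers":0}
    - {"rx":0,"ry":0,"rz":0,"dx":0,"dy":0,"dz":0,"fingers":0}
    - {"rx":0,"ry":0,"rz":0,"dx":0,"dy":0,"dz":0,"fingers":0}

```text
time_s: 26.05
position: [0.4686, 0.1318, 0.0699]
tool_rot: [[0.932, -0.363, -0.0], [-0.363, -0.932, 0.0], [-0.0, -0.0, -1.0]]
ft_force: [-4.3, 2.1, 9.4]
grip_width: 0.0092
gripper_force: 50.0
```

Run:
```python
from look import *
s=env.observe();print(s['wrist_torque'],s['ft_force'],s['gripper_force'])
o={}
for c in("side","scene","wrist"):
    im=env.get_image(c)
    for n,z in(("cover_grip",.115),("round_key",.042),("box_key",.085)):
        print(c,n,[(round(r["p"],2),atz(im,r["location"],z)) for r in env.tip_of(n,im)[:2]])
s=env.observe();print(s['wrist_torque'],s["time_s"])
```

```text
[0.3773 0.7972 0.3765] [-4.2623  2.1063  9.3685] 49.98949745669961
side cover_grip [(0.51, array([0.4854, 0.2021, 0.115 ]))]
side round_key [(0.67, array([ 0.4319, -0.2889,  0.042 ]))]
side box_key [(0.66, array([0.4717, 0.1285, 0.085 ]))]
scene cover_grip [(0.52, array([0.4441, 0.0987, 0.115 ])), (0.48, array([0.4817, 0.2011, 0.115 ]))]
scene round_key [(0.55, array([ 0.4279, -0.2781,  0.042 ]))]
scene box_key [(0.67, array([0.4743, 0.1324, 0.085 ]))]
wrist cover_grip [(0.83, array([0.4806, 0.191 , 0.115 ])), (0.25, array([0.4796, 0.1252, 0.115 ]))]
wrist round_key []
wrist box_key [(0.96, array([0.4701, 0.1309, 0.085 ]))]
[0.3659 0.8385 0.3909] 26.65
```

The torque holds at about 0.38 N m. The cover reads fully open (0.060), the key is home and turned, and the round key is still in the stand.

```bash
python3 -c "
from rig import env;print(env.close_job())"
```

```text
the job is handed in; nothing more can be done
None
```

Job handed in at about 27 s: the cover is open to its stop, and the rectangular-head key is fully home, turned clockwise to its stop and still held; the round key is still in the stand. No verdict came back.

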